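Tip the erasers into the supply tub and snap its lid on, holding it pressed

ROBOT

A 7-joint arm with a two-finger parallel gripper is mounted at the origin on a cart in front of the work surface, level with it; the furniture and walls round the work are solid. World frame = base frame: x ahead of the robot, y to its left, z up, the work surface at z = 0. Lengths are in m, angles in rad, forces in N, time in s.
With the tool pointing down it reaches from about 0.425 to 1.025 m from the base axis. Payload 3.6 kg.
Tool frame: the origin (TCP) lies on the centre line of the jaws, within the pads' length; the fingertips stand ahead of it and the grasp point (between the pads) lies 11 mm behind it (tip_extent is the z of the fingertips in the tool frame, in m); z points along the fingers, y is the line along which they close (so a half turn about z gives the same grasp; the last joint's range is limited). The gripper opens to 85 mm and grips with 20 to 120 N. Pads are 22 mm wide; open, the fingers measure 114 mm over their backs; the gripper's body (76 mm by 85 mm) begins 54 mm behind the grasp point. The pads swing forward as they close: fully open they stand 13 mm farther back than shut.
Start: joints at [-1.333, 0.591, 0.048, 1.609, -0.033, 0.943, -0.034], TCP at [0.235, 0.686, 0.239] pointing down, gripper open.
Joint ranges: [-2.69, 2.69], [-0.47, 2.24], [-1.27, 1.36], [0.19, 2.51], [-1.53, 4.68], [0.08, 2.07], [-3.09, 3.09]. Speed limits (rad/s): [2.57, 2.57, 3.14, 3.14, 3.14, 3.14, 3.14].

INTERFACE

Orientations are given as a unit quaternion [x, y, z, w].
In Python, from plant import get_state, grab_frame, camera_model, sign_off, tip_extent gives the robot as it stands.
- The arm moves only by the tool jog_arm, never from a script. Its arguments are lists of equal length, an entry for each row: "angular": the turn, a rotation vector about the tool's x, y, z in rad, a list of three; "slide": the shift along the tool's x, y, z in mm, a list of three; "jaw": the closure, from 0 (fully open) to 1 (shut). In form: {"angular": [[ax, ay, az], ...], "slide": [[x, y, z], ...], "jaw": [jaw, ...]}. A call has 1 to 10 rows; each row is the pose to reach, as a shift and turn from the pose commanded when the call began, along the tool's axes at that moment; what a row does not reach only later rows make up. A row lasts 1/8 s, in which the tool goes at most 62.5 mm and 10.7 degrees, less where a joint would pass 70% of its speed; a pose out of reach is approached as far as the arm can. A call with a gripper value outside its range is refused whole. The fingers move at their own pace and stop on an object; the grip force is fixed at half the most. Time passes only in rows, so rows that repeat a pose let the fingers close. It gives the time, the measured TCP pose, the force, the opening and the grip force at its end, in the units of the state.
- get_state(): the state, without advancing time (a new reading comes with each control period).
- grab_frame(name): name is "scene" or "top" or "wrist"; returns (picture, depth): 480x640x3 uint8, blue, green, red; 480x640 float32, m along the optical axis (not along the pixel's ray), 0 where there is no reading.
- camera_model(name): a dict with "camera_matrix" (3x3 intrinsics, pixels), "distortion" ([k1, k2, p1, p2, k3] as OpenCV has them; the pictures are not rectified), "R" (3x3) and "t" (3): a world point X has camera coordinates R X + t; the wrist camera has in their place "hand_eye" (4x4, takes a point from camera to tool coordinates, whose origin is the TCP and whose axes are the flange's). Camera axes: x right, y down, z forward; pixel columns grow to the right and rows downward; lengths in m; the calibration is good to about 2 mm. A picture is of the moment at which its call begins: read the wrist's pose just before it. camera_model takes no time and is no camera call.
- sign_off(): hands the job in; it is judged then, once.
The state is a dict: "time": time; "joints": joint angles; "joint_velocities": joint speeds; "joint_torque": joint torques, N m; "ee_pos": TCP position; "ee_rot": TCP orientation; "ft_force": force on the tool from outside, world axes, zero at the start; "moment": the same for the moment, N m; "finger_gap": opening from 0.0 (shut) to 1.0 (fully open); "grasp_force": force on a finger pad.
Only numpy, scipy, OpenCV 4.12 (cv2) and the standard library are available. Lean on these libraries where they do the work, as an engineer would, in place of code of your own. Each camera call takes 0.05 s, during which the arm holds its last target. There are 200 camera calls.

TASK

Pick up the small metal tray by its cross bar, tip the three erasers out of its open end into the round grey tub, and set the empty tray back down flat on the worktop. Then take the tub's lid by its knob, press it onto the tub until it clicks, and keep pressing firmly so that the lid stays down hard on the rubber seal: the job finishes while you still hold it down like that, gripper on the knob and pushing, without letting go. Leave the other things on the worktop where they are.

Things in the scene. Friction and masses are not known exactly. Their poses are not given: they have to be found in the camera images.
- tub: Open round grey plastic tub, fixed to the worktop, mouth up; origin at the centre of its underside. Outer diameter 122 mm up to 67 mm high, from there tapering to 112 mm at the rim, 78 mm high, to lead the lid in; mouth 102 mm across inside, inner floor 5 mm high. Four small sprung steel catches stand out 5 mm round its side, 60 mm above the worktop.
- tub_mouth (a point): Centre of the tub's mouth, level with the top of the black rubber seal ring on the rim, 82 mm above the worktop.
- seal (a joint): How far the rubber seal ring on the tub's rim is pressed down: 0 m free, 0.0045 m at its stop; it is a spring of 2.5 N per mm. It is pressed by the lid's underside. The clicked lid left to itself presses it about 0.0005 to 0.001 m.
- lid_knob (a point): Centre of what can be gripped of the lid's knob: an upright cylinder, 30 mm in diameter, 34 mm high, on the lid's top. The lid is loose, grey, round, 138 mm in diameter, 0.12 kg, and lies right way up on the worktop: then its top is 34, this point 52 and the knob's top 68 mm above the worktop. z axis up out of the knob; the point is on the lid's axis.
- tray_handle (a point): Centre of the cross bar of the loose dark steel tray. Tray: 140 mm long (its x), 72 mm wide (y), walls 26 mm high, closed at +x, open at its -x end (toward the robot), 0.22 kg. The bar bridges its middle: 72 mm long along y, 16 mm thick in x (flat faces), 22 mm high, its centre 61 mm above the tray's underside. The erasers start to slide at a tip of about 16 to 24 degrees.
- tray_spout (a point): Middle of the floor's edge at the tray's open end: 70 mm toward -x of the tray's middle, 4 mm above its underside (57 mm below the bar's centre).
- eraser0_mid (a point): Centre of one of three equal erasers lying lengthwise in the tray, each 56 x 22 x 13 mm, 22 g (its long axis is y).
- eraser1_mid (a point): Centre of one of three equal erasers lying lengthwise in the tray, each 56 x 22 x 13 mm, 22 g (its long axis is y).
- eraser2_mid (a point): Centre of one of three equal erasers lying lengthwise in the tray, each 56 x 22 x 13 mm, 22 g (its long axis is y).
- staple_box: Bystander: small carton 40 x 62 x 22 mm, origin at the centre of its underside; not to be disturbed.
- label_box: Bystander: carton 65 x 105 x 40 mm, origin at the centre of its underside; not to be disturbed.
- usb_stick: Bystander: memory stick 18 x 52 x 8 mm, origin at the centre of its underside; not to be disturbed.
- lid: The same lid: origin on its axis at the skirt's lower edge, 52 mm below the knob point. Skirt 30 mm deep inside, 126 mm across at its foot. On the tub's axis, the skirt meets the catches with the knob point 117 mm above the worktop; they resist with 10 to 16 N, then it snaps down. Clicked on, the knob point is at about 104 mm; with the seal pressed to its stop, at 99 mm.
There are look-alikes about, which are no part of the job. Leave any blue look-alike of the part that bears eraser0_mid alone.

How it is judged:
By the outcome, as a careful person would: the job done as asked, in the order asked, and still so for the second after the job is handed in, while the arm keeps its last pose, push and grip.
It also fails if it takes over 69 s, if anything falls off the work surface, if the arm or the gripper's body presses on something with over 40 N, if the wrist force passes 120 N, or if a joint passes its speed limit or range.

## Working session

There is one attempt and no reset: what is moved stays moved. The work goes in short steps, Python scripts to look and compute and a tool call to move; the robot and the scene stay as the last step left them, time stands still between calls to the robot, and variables do not carry over. Pictures are saved under pics/ and viewed, at most 10 in all, crops included, and the job is handed in when it is done.

Besides the shell and the picture viewer there is one more tool, called after ">>>" as a command line: name --argument value ..., lists and objects as JSON in quotes. jog_arm: Moves the arm, as the interface text tells. Its arguments: {"type":"object","properties":{"angular":{"type":"array"},"slide":{"type":"array"},"jaw":{"type":"array"}},"required":["angular","slide","jaw"]}

```bash
mkdir -p pics; ls
python3 - <<'E'
from plant import *
import cv2,numpy as np
s=get_state();print(s['time'],s['ee_pos'],s['ee_rot'],s['finger_gap'],tip_extent)
for n in("scene","top"):
    p,d=grab_frame(n);cv2.imwrite(f"pics/{n}0.png",p);np.save(f"pics/{n}0.npy",d)
    m=camera_model(n);print(n,m)
print(camera_model("wrist"))
E
```

```text
pics
0.0 [0.23519253 0.68492522 0.23815995] [ 1.64597467e-01  9.86360193e-01 -1.10762105e-03 -1.29951850e-04] 1.0019038602967374 0.008
scene {'camera_matrix': array([[525.60003984,   0.        , 325.58701835],
       [  0.        , 525.60003984, 234.81153701],
       [  0.        ,   0.        ,   1.        ]]), 'distortion': array([0.0033231, 0.       , 0.       , 0.       , 0.       ]), 'R': array([[-0.5391168 , -0.84192639, -0.02265026],
       [-0.35858885,  0.25378562, -0.89833562],
       [ 0.76208078, -0.47618569, -0.43872551]]), 't': array([0.36726553, 0.27892238, 0.57458085])}
top {'camera_matrix': array([[599.66758362,   0.        , 325.96299655],
       [  0.        , 599.66758362, 243.58656069],
       [  0.        ,   0.        ,   1.        ]]), 'distortion': array([-0.1510385,  0.       ,  0.       ,  0.       ,  0.       ]), 'R': array([[ 0.01982825, -0.99964948,  0.01754304],
       [-0.99681203, -0.02112219, -0.07693917],
       [ 0.07728275, -0.01596155, -0.99688144]]), 't': array([0.01681862, 0.64944382, 1.32350509])}
{'camera_matrix': array([[374.13788754,   0.        , 322.16422729],
       [  0.        , 374.13788754, 243.35787611],
       [  0.        ,   0.        ,   1.        ]]), 'distortion': array([-0.07272584,  0.        ,  0.        ,  0.        ,  0.        ]), 'hand_eye': array([[ 1.21879861e-04, -9.64161566e-01, -2.65315775e-01,
         6.70181241e-02],
       [ 9.99999965e-01,  1.80231571e-04, -1.95587680e-04,
         1.06650517e-03],
       [ 2.36396402e-04, -2.65315742e-01,  9.64161554e-01,
        -1.35117766e-01],
       [ 0.00000000e+00,  0.00000000e+00,  0.00000000e+00,
         1.00000000e+00]])}
```

View pics/top0.png

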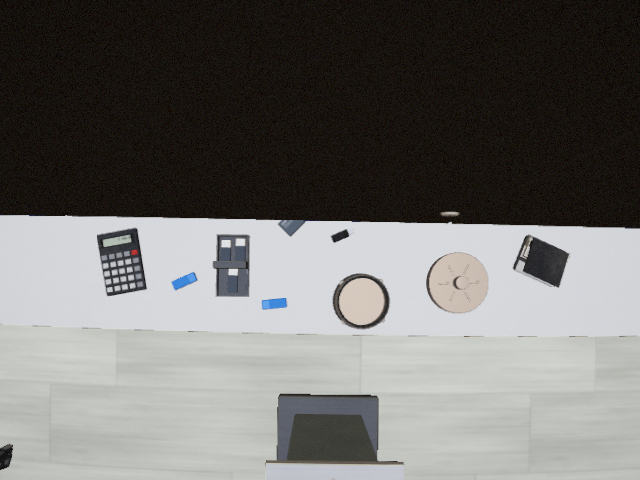

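View pics/scene0.png

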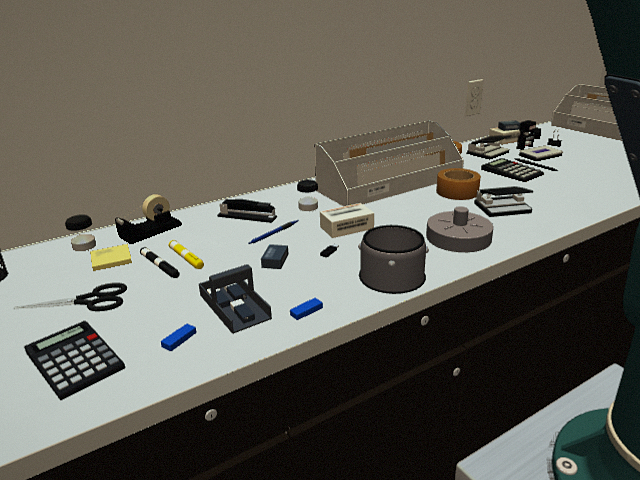

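The tray is at top (233,265) / scene (235,300) and the tub at top (361,301) / scene (393,258). The lid is at top (458,283) / scene (460,230). Two loose blue erasers, at top (185,281) and (274,303), are look-alikes to leave alone. The navy box at top (292,226) and the usb stick at (340,236) are bystanders. The dark region in the top view needs a depth check, as it could be an overhead obstacle.

```bash
cat > h.py <<'E'
from plant import *
import cv2,numpy as np
from scipy.spatial.transform import Rotation as Ro
def cloud(d,m,R=None,t=None):
    v,u=np.mgrid[0:480,0:640]
    n=cv2.undistortPoints(np.stack([u.ravel(),v.ravel()],1).astype(float)[:,None],m['camera_matrix'],m['distortion'])[:,0]
    z=d.ravel()
    P=np.c_[n*z[:,None],z]
    if R is None: R,t=m['R'],m['t']
    P=(P-t)@R
    P[z<=0]=np.nan
    return P.reshape(480,640,3)
def circ(xy):
    A=np.c_[2*xy,np.ones(len(xy))];s=np.linalg.lstsq(A,(xy**2).sum(1),rcond=None)[0]
    return s[:2],np.sqrt(s[2]+s[:2]@s[:2])
def wristcloud():
    s=get_state();p,d=grab_frame("wrist");m=camera_model("wrist");H=m['hand_eye']
    Rt=Ro.from_quat(s['ee_rot']).as_matrix();Rc=Rt@H[:3,:3];tc=Rt@H[:3,3]+s['ee_pos']
    return s,p,cloud(d,m,Rc.T,-Rc.T@tc)
E
python3 - <<'E'
from h import *
np.set_printoptions(precision=4,suppress=True)
for n in("top","scene"):
    p=cv2.imread(f"pics/{n}0.png");d=np.load(f"pics/{n}0.npy");P=cloud(d,camera_model(n))
    if n=="top":
        for v in (20,100,150,200,212): print('dark',v,P[v,100],P[v,320],P[v,500])
        print('edge',[P[v,320] for v in (228,327,332,340)])
    def reg(x0,x1,y0,y1,z0,z1):
        q=P.reshape(-1,3);k=(q[:,0]>x0)&(q[:,0]<x1)&(q[:,1]>y0)&(q[:,1]<y1)&(q[:,2]>z0)&(q[:,2]<z1);return q[k]
    for nm,px in dict(top=dict(tray=(233,265),tub=(361,301),lid=(458,283),knob=(461,283),box=(292,226),usb=(340,236)),scene=dict(bar=(230,283),tub=(393,230),knob=(460,212),box=(275,255),label=(347,219),usb=(328,251)))[n].items(): print(n,nm,P[px[1],px[0]])
    c=P[283,461] if n=="top" else P[212,460]
    k=reg(c[0]-.1,c[0]+.1,c[1]-.1,c[1]+.1,.06,.08);print('knobtop',len(k),k.mean(0),circ(k[:,:2]))
    c=P[265,233] if n=="top" else P[283,230]
    k=reg(c[0]-.12,c[0]+.12,c[1]-.1,c[1]+.1,.062,.09);
    w,V=np.linalg.eigh(np.cov(k[:,:2].T));print('bar',len(k),np.median(k,0),k.min(0),k.max(0),V[:,1])
    k=reg(c[0]-.12,c[0]+.12,c[1]-.1,c[1]+.1,.018,.03);print('walls',cv2.minAreaRect(k[:,:2].astype(np.float32)*1000))
    c=P[301,361]
    c=np.array([.50,-.06]) if n=="scene" else c
    k=reg(c[0]-.08,c[0]+.08,c[1]-.08,c[1]+.08,.074,.09);print('rim',len(k),circ(k[:,:2]),k[:,2].max())
E
```

```text
dark 20 [0.6296 0.1232 1.1892] [0.6289 0.0521 1.191 ] [ 0.6293 -0.004   1.1956]
dark 100 [0.6289 0.1524 1.107 ] [0.6291 0.0514 1.1093] [ 0.6295 -0.028   1.117 ]
dark 150 [0.6287 0.1886 1.0064] [0.6294 0.0507 1.0117] [ 0.6295 -0.0564  1.0252]
dark 200 [0.6291 0.2694 0.7838] [0.6295 0.0491 0.8073] [ 0.629  -0.1144  0.8386]
dark 212 [0.629  0.3048 0.6865] [0.6296 0.0484 0.7192] [ 0.629  -0.1393  0.7587]
edge [array([ 0.6869,  0.0441, -0.0041]), array([ 0.4603,  0.0395, -0.0045]), array([ 0.4492,  0.0393, -0.0009]), array([ 0.3592,  0.0309, -0.8655])]
top tray [0.5946 0.2315 0.0711]
top tub [ 0.5215 -0.052   0.01  ]
top lid [ 0.5651 -0.2598  0.07  ]
top knob [ 0.5652 -0.2671  0.0674]
top box [0.6876 0.1076 0.0201]
top usb [nan nan nan]
knobtop 152 [ 0.5666 -0.2677  0.0677] (array([ 0.5665, -0.268 ]), np.float64(0.010855120609626017))
bar 259 [0.596  0.238  0.0713] [0.5876 0.2037 0.0621] [0.6043 0.276  0.0775] [-0.0115  0.9999]
walls ((605.0390625, 208.5174560546875), (143.37599182128906, 197.94114685058594), 86.86759948730469)
rim 465 (array([ 0.5223, -0.0486]), np.float64(0.054198754423106885)) 0.08726991020263597
scene bar [0.5928 0.2465 0.0531]
scene tub [ 0.5664 -0.0829  0.0713]
scene knob [ 0.5612 -0.2577  0.0666]
scene box [0.6879 0.1133 0.0237]
scene label [ 0.7203 -0.0815  0.0383]
scene usb [0.6618 0.0063 0.0114]
knobtop 119 [ 0.5652 -0.2639  0.0672] (array([ 0.568 , -0.2664]), np.float64(0.011955419464354541))
bar 420 [0.5919 0.2449 0.0712] [0.5871 0.2063 0.062 ] [0.6059 0.278  0.0758] [0.0015 1.    ]
walls ((598.4058227539062, 242.27304077148438), (141.929443359375, 72.78374481201172), 0.7666323184967041)
rim 727 (array([ 0.5229, -0.0469]), np.float64(0.05387592321299497)) 0.08512828087579132
```

>>> jog_arm --angular '[[0,0,0.18],[0,0,0.36],[0,0,0.54],[0,0,0.72],[0,0,0.9],[0,0,1.08],[0,0,1.24],[0,0,1.24],[0,0,1.24],[0,0,1.24]]' --slide '[[-48,-30,0],[-96,-60,0],[-145,-90,0],[-194,-121,0],[-243,-151,0],[-291,-182,0],[-340,-212,0],[-388,-242,0],[-437,-272,0],[-486,-303,0]]' --jaw '[0,0,0,0,0,0,0,0,0,0]'

```text
time: 1.35
ee_pos: [0.5974, 0.2401, 0.2389]
ee_rot: [0.707, 0.707, -0.0, -0.0]
ft_force: [0.1, 0.0, 0.9]
finger_gap: 1.003
grasp_force: 0.0
```

Run:
```python
from h import *
np.set_printoptions(precision=4,suppress=True)
s,p,P=wristcloud();print(s['joints'],s['ee_pos']);cv2.imwrite("pics/w1.png",p[:,100:540])
q=P.reshape(-1,3);k=q[(abs(q[:,0]-.596)<.03)&(abs(q[:,1]-.24)<.06)&(q[:,2]>.066)&(q[:,2]<.08)]
print(len(k),k.min(0),k.max(0),np.median(k,0),cv2.minAreaRect(k[:,:2].astype(np.float32)*1000))
```

```text
[-0.73    0.5161  0.4017  1.8135 -0.2569  0.8639 -0.2063] [0.5974 0.2401 0.2389]
1623 [0.5894 0.206  0.0682] [0.6062 0.2776 0.0747] [0.5976 0.2433 0.0723] ((597.896240234375, 241.73902893066406), (15.98228645324707, 71.7122802734375), 0.8131272196769714)
```

View pics/w1.png

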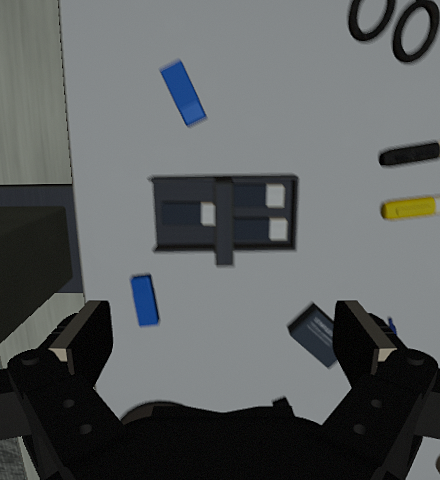

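The crop shows the tray with its bar at (224,220), the open end to the left, and three dark navy erasers with white patches. The blue ones at (183,93) and (145,300) lie outside it. I'm descending onto the bar.

>>> jog_arm --angular '[[0,0,0],[0,0,0],[0,0,0],[0,0,0],[0,0,0],[0,0,0],[0,0,0],[0,0,0],[0,0,0],[0,0,0]]' --slide '[[2,0.5,50],[2,0.5,100],[2,0.5,145],[2,0.5,175],[2,0.5,189],[2,0.5,189],[2,0.5,189],[2,0.5,189],[2,0.5,189],[2,0.5,189]]' --jaw '[0,0,0,0,0,0.5,1,1,1,1]'

```text
time: 2.65
ee_pos: [0.5981, 0.2437, 0.0516]
ee_rot: [0.707, 0.707, 0.001, 0.0]
ft_force: [-0.4, 0.5, 6.3]
finger_gap: 0.178
grasp_force: 60.1
```

>>> jog_arm --angular '[[0,0,0],[0,0,0],[0,0,0],[0,0,0],[0,0,0],[0,0,0]]' --slide '[[0,0,0],[0,0,0],[0,0,-15],[0,0,-40],[0,0,-80],[0,0,-80]]' --jaw '[1,1,1,1,1,1]'

```text
time: 3.4
ee_pos: [0.5994, 0.2438, 0.1337]
ee_rot: [0.707, 0.707, 0.003, 0.001]
ft_force: [0.7, 0.9, -3.3]
finger_gap: 0.175
grasp_force: 58.9
```

Run:
```python
from h import *
np.set_printoptions(precision=4,suppress=True)
s=get_state();print(s['joints'],s['ee_pos'],s['ee_rot'])
from scipy.optimize import least_squares
J=np.array([[-1.333,.591,.048,1.609,-.033,.943,-.034],[-0.73,0.5161,0.4017,1.8135,-0.2569,0.8639,-0.2063],s['joints']])
X=np.array([[.235,.686,.239],[.5974,.2401,.2389],s['ee_pos']])
Q=[[.1646,.98636,0,0],[.7071,.7071,0,0],s['ee_rot']]
rz=lambda a:Ro.from_euler('z',a).as_matrix();ry=lambda a:Ro.from_euler('y',a).as_matrix()
import itertools
def fk(j,p,sg):
    R=rz(sg[0]*j[0]+p[4]);x=np.array([0,0,p[0]])
    R=R@ry(j[1])@rz(sg[1]*j[2]);x=x+R@[p[5],0,p[1]]
    R=R@ry(j[3])@rz(sg[2]*j[4]);x=x+R@[p[6],0,p[2]]
    R=R@ry(j[5])@rz(sg[3]*j[6]+p[7]);x=x+R@[0,0,p[3]]
    return x,R
best=[]
for sg in itertools.product((1,-1),repeat=4):
    f=lambda p:np.concatenate([np.r_[fk(j,p,sg)[0]-x,.3*(fk(j,p,sg)[1]-Ro.from_quat(q).as_matrix()).ravel()] for j,x,q in zip(J,X,Q)])
    for a in (0,1.57,3.14,-1.57):
      r=least_squares(f,[.35,.4,.4,.25,0,0,0,a]);best.append((r.cost,sg,r.x))
best.sort(key=lambda b:b[0])
for b in best[:3]:print(b)
```

```text
[-0.6884  0.6439  0.3415  1.8815 -0.3315  0.6649 -0.1485] [0.5994 0.2438 0.1337] [0.7072 0.707  0.003  0.0013]
(np.float64(3.30997429452769e-07), (-1, -1, -1, -1), array([ 1.1591,  0.5986,  0.4593,  1.1152, -0.0603,  0.0356,  0.0148,
        1.5106]))
(np.float64(3.3099742945338273e-07), (-1, -1, -1, -1), array([ 1.1591,  0.5986,  0.4593,  1.1152, -0.0603,  0.0356,  0.0148,
        1.5106]))
(np.float64(3.3099742945860913e-07), (-1, -1, -1, -1), array([ 1.1591,  0.5986,  0.4593,  1.1152, -0.0603,  0.0356,  0.0148,
        1.5106]))
```

>>> jog_arm --angular '[[0,0,-0.05],[0,0,-0.16],[0,0,-0.32],[0,0,-0.5],[0,0,-0.69],[0,0,-0.88],[0,0,-1.07],[0,0,-1.25],[0,0,-1.4],[0,0,-1.5]]' --slide '[[-4,-2,-8],[-14,-6,-16],[-30,-12,-19],[-50,-20,-19],[-74,-30,-19],[-98,-39,-19],[-122,-49,-19],[-145,-58,-19],[-165,-66,-19],[-180,-72,-19]]' --jaw '[1,1,1,1,1,1,1,1,1,1]'

```text
time: 4.65
ee_pos: [0.5234, 0.0617, 0.1483]
ee_rot: [0.034, 0.999, -0.0, -0.001]
ft_force: [0.7, 0.1, -2.5]
finger_gap: 0.173
grasp_force: 58.9
```

Run:
```python
from h import *
np.set_printoptions(precision=4,suppress=True)
s=get_state();print(s['joints'],s['ee_pos'],s['ee_rot'])
```

```text
[-0.1362  0.4805 -0.0894  2.1205  0.0796  0.5467  1.2189] [0.5234 0.0617 0.1483] [ 0.0341  0.9994 -0.0004 -0.0015]
```

```bash
cat > tilt.py <<'E'
from h import *
import sys
np.set_printoptions(precision=3,suppress=True)
def go(thetas,S,off=(-2,-70,47.6)):
    s=get_state();R0=Ro.from_quat(s['ee_rot']);p0=s['ee_pos']
    F=Ro.from_matrix(np.array([[-1,0,0],[0,1,0],[0,0,-1.]]).T)
    for th in thetas:
        R=Ro.from_euler('x',th,degrees=True)*F
        p=np.array(S)-R.apply(np.array(off)/1000)
        print(th,(R0.inv()*R).as_rotvec().round(3).tolist(),(R0.inv().apply(p-p0)*1000).round(1).tolist(),p)
E
python3 -c "
from tilt import *
go([0,5,10,15,20,25,30,35,40,45,50],[.5226,-.0228,.103])"
```

```text
0 [-0.001, -0.003, -0.068] [1.8, -14.7, -2.3] [0.521 0.047 0.151]
5 [-0.088, 0.0, -0.068] [1.6, -19.1, -8.2] [0.521 0.043 0.157]
10 [-0.175, 0.003, -0.068] [1.2, -24.0, -13.7] [0.521 0.038 0.162]
15 [-0.263, 0.006, -0.068] [0.9, -29.4, -18.7] [0.521 0.032 0.167]
20 [-0.35, 0.009, -0.068] [0.5, -35.2, -23.3] [0.521 0.027 0.172]
25 [-0.437, 0.012, -0.068] [0.1, -41.3, -27.4] [0.521 0.021 0.176]
30 [-0.524, 0.015, -0.067] [-0.3, -47.8, -30.9] [0.521 0.014 0.179]
35 [-0.611, 0.018, -0.067] [-0.8, -54.6, -33.8] [0.521 0.007 0.182]
40 [-0.699, 0.021, -0.066] [-1.3, -61.6, -36.1] [0.521 0.    0.184]
45 [-0.786, 0.024, -0.066] [-1.7, -68.8, -37.8] [ 0.521 -0.007  0.186]
50 [-0.873, 0.027, -0.065] [-2.2, -76.1, -38.8] [ 0.521 -0.014  0.187]
```

>>> jog_arm --angular '[[0,0,-0.03],[0,0,-0.068],[-0.044,0,-0.068],[-0.088,0,-0.068],[-0.13,0.002,-0.068],[-0.175,0.003,-0.068],[-0.175,0.003,-0.068],[-0.175,0.003,-0.068]]' --slide '[[1,-7,-2],[2,-14,-2.5],[2,-17,-5],[1.6,-19,-8],[1.4,-21.5,-11],[1.2,-24,-13.7],[1.2,-24,-13.7],[1.2,-24,-13.7]]' --jaw '[1,1,1,1,1,1,1,1]'

```text
time: 5.65
ee_pos: [0.5223, 0.04, 0.1628]
ee_rot: [0.001, 0.996, 0.087, 0.001]
ft_force: [-0.2, 0.1, -2.6]
finger_gap: 0.18
grasp_force: 58.9
```

Run:
```python
from tilt import *
s=get_state();R=Ro.from_quat(s['ee_rot']);print(s['joints'],s['ee_pos'],'spout',s['ee_pos']+R.apply([-.002,-.07,.0476]),R.as_matrix()[:,2])
go([15,20,25,30,35,40,45,50],[.5226,-.0228,.103])
m=camera_model("scene")
p,d=grab_frame("scene");cv2.imwrite("pics/s2.png",cv2.resize(p[130:330,230:500],None,fx=2,fy=2))
```

```text
[ 0.157  0.47  -0.291  2.121 -0.083  0.548  1.536] [0.522 0.04  0.163] spout [ 0.524 -0.021  0.104] [ 0.003  0.174 -0.985]
15 [-0.087, 0.003, -0.002] [1.6, -6.6, -5.5] [0.521 0.032 0.167]
20 [-0.174, 0.003, -0.002] [1.6, -11.5, -11.0] [0.521 0.027 0.172]
25 [-0.262, 0.003, -0.002] [1.6, -16.9, -16.1] [0.521 0.021 0.176]
30 [-0.349, 0.003, -0.001] [1.5, -22.7, -20.7] [0.521 0.014 0.179]
35 [-0.436, 0.003, -0.001] [1.5, -28.9, -24.7] [0.521 0.007 0.182]
40 [-0.523, 0.003, -0.001] [1.5, -35.4, -28.2] [0.521 0.    0.184]
45 [-0.611, 0.003, -0.001] [1.5, -42.2, -31.1] [ 0.521 -0.007  0.186]
50 [-0.698, 0.004, -0.001] [1.5, -49.2, -33.4] [ 0.521 -0.014  0.187]
```

View pics/s2.png

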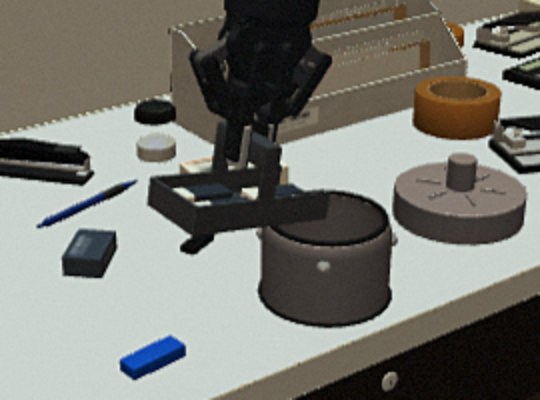

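The crop shows the tray level-ish with its spout at (328,205), inside the tub's mouth, so I'm tipping now.

>>> jog_arm --angular '[[-0.087,0,0],[-0.174,0,0],[-0.262,0,0],[-0.349,0,0],[-0.436,0,0],[-0.523,0,0],[-0.611,0,0],[-0.698,0,0],[-0.698,0,0],[-0.698,0,0]]' --slide '[[1.5,-6.6,-5.5],[1.5,-11.5,-11],[1.5,-17,-16],[1.5,-22.7,-20.7],[1.5,-29,-24.7],[1.5,-35.4,-28.2],[1.5,-42.2,-31.1],[1.5,-49.2,-33.4],[1.5,-49.2,-33.4],[1.5,-49.2,-33.4]]' --jaw '[1,1,1,1,1,1,1,1,1,1]'

```text
time: 6.95
ee_pos: [0.5207, -0.0137, 0.1876]
ee_rot: [-0.0, 0.907, 0.422, 0.002]
ft_force: [0.6, 0.6, -1.2]
finger_gap: 0.171
grasp_force: 59.4
```

Run:
```python
from tilt import *
s=get_state();R=Ro.from_quat(s['ee_rot']);print(s['joints'],s['ee_pos'],s['ft_force'],'spout',s['ee_pos']+R.apply([-.002,-.07,.0476]),R.as_matrix()[:,2])
p,d=grab_frame("scene");q,_=grab_frame("top")
cv2.imwrite("pics/s3.png",np.hstack([cv2.resize(p[130:330,280:480],None,fx=2,fy=2),cv2.resize(q[230:330,260:460],(800,400))[:,200:600]]))
```

```text
[ 0.88   0.75  -0.75   2.031 -0.51   0.807  2.207] [ 0.521 -0.014  0.188] [ 0.606  0.623 -1.173] spout [ 0.523 -0.022  0.103] [ 0.003  0.765 -0.644]
```

View pics/s3.png

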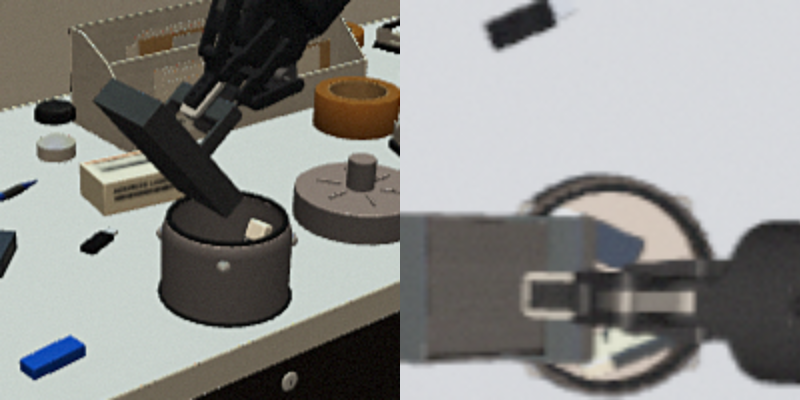

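Erasers are visible inside the tub, at left panel (258,230) and right panel (610,245) and (640,345). I'm lifting clear and levelling the tray.

>>> jog_arm --angular '[[0,0,0],[0,0,0],[0,0,0],[0.17,0,0],[0.34,0,0],[0.51,0,0],[0.68,0,0],[0.873,0,0],[0.873,0,0],[0.873,0,0]]' --slide '[[0,0,0],[0,15,-13],[0,38,-32],[0,50,-25],[0,60,-15],[0,70,-5],[0,80,10],[0,90,25],[0,90,25],[0,90,25]]' --jaw '[1,1,1,1,1,1,1,1,1,1]'

```text
time: 8.3
ee_pos: [0.5198, 0.0641, 0.2413]
ee_rot: [-0.0, 1.0, 0.0, 0.001]
ft_force: [-0.5, -0.2, -2.1]
finger_gap: 0.175
grasp_force: 59.7
```

Run:
```python
from tilt import *
s=get_state();R=Ro.from_quat(s['ee_rot']);print(s['joints'],s['ee_pos'],s['ft_force'],R.as_matrix())
q,d=grab_frame("top");P=cloud(d,camera_model("top"))
k=P[255:345,310:415].reshape(-1,3);k=k[(np.hypot(k[:,0]-.5226,k[:,1]+.0478)<.046)];print(len(k),np.nanpercentile(k[:,2],[5,50,90,99,100]))
cv2.imwrite("pics/t4.png",cv2.resize(q[210:340,180:420],(720,390)))
```

```text
[ 0.047  0.352 -0.326  2.049  0.161  0.761  1.194] [0.52  0.064 0.241] [-0.538 -0.219 -2.133] [[-1.    -0.     0.003]
 [-0.     1.     0.001]
 [-0.003  0.001 -1.   ]]
1217 [0.002 0.01  0.03  0.06  0.198]
```

View pics/t4.png

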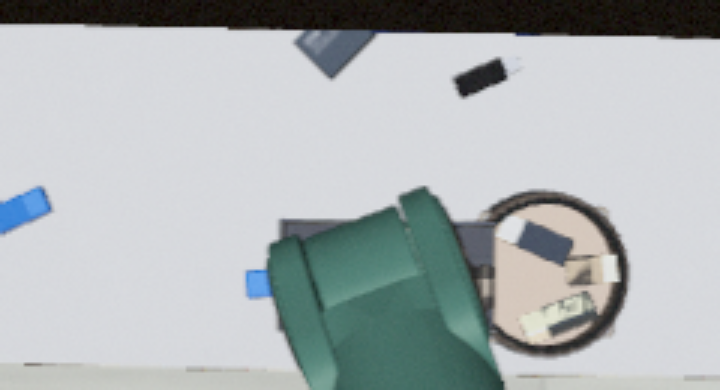

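All three erasers lie in the tub, at about (535,240), (595,270) and (560,315), and the measured weight matches an empty tray. I'm returning the tray.

>>> jog_arm --angular '[[0,0,0.17],[0,0,0.34],[0,0,0.51],[0,0,0.68],[0,0,0.85],[0,0,1.03],[0,0,1.21],[0,0,1.39],[0,0,1.57],[0,0,1.57]]' --slide '[[-8,20,0],[-17,40,0],[-26,60,0],[-35,80,0],[-44,100,20],[-53,120,40],[-62,140,60],[-71,160,80],[-78,180,100],[-78,180,120]]' --jaw '[1,1,1,1,1,1,1,1,1,1]'

```text
time: 9.6
ee_pos: [0.6008, 0.2413, 0.1196]
ee_rot: [0.708, 0.706, 0.002, 0.001]
ft_force: [0.5, 0.0, -1.8]
finger_gap: 0.177
grasp_force: 59.6
```

>>> jog_arm --angular '[[0,0,0],[0,0,0]]' --slide '[[0,0,0],[0,0,0]]' --jaw '[1,1]'

```text
time: 9.85
ee_pos: [0.5999, 0.2394, 0.1208]
ee_rot: [0.709, 0.706, 0.001, 0.001]
ft_force: [-0.8, -0.7, -1.9]
finger_gap: 0.176
grasp_force: 59.7
```

>>> jog_arm --angular '[[0,0,0],[0,0,0],[0,0,0],[0,0,0],[0,0,0],[0,0,0],[0,0,0]]' --slide '[[0,0,20],[0,0,40],[0,0,55],[0,0,62],[0,0,65],[0,0,68],[0,0,68]]' --jaw '[1,1,1,1,1,1,1]'

```text
time: 10.72
ee_pos: [0.5999, 0.242, 0.0527]
ee_rot: [0.708, 0.706, 0.001, 0.001]
ft_force: [-0.7, 0.1, -1.3]
finger_gap: 0.174
grasp_force: 59.7
```

>>> jog_arm --angular '[[0,0,0],[0,0,0],[0,0,0],[0,0,0],[0,0,0]]' --slide '[[0,0,1],[0,0,1.5],[0,0,1.5],[0,0,1.5],[0,0,1.5]]' --jaw '[1,1,1,1,1]'

```text
time: 11.35
ee_pos: [0.6002, 0.2421, 0.0516]
ee_rot: [0.708, 0.706, 0.001, 0.001]
ft_force: [-1.0, 0.2, 5.8]
finger_gap: 0.176
grasp_force: 60.7
```

>>> jog_arm --angular '[[0,0,0],[0,0,0],[0,0,0],[0,0,0],[0,0,0],[0,0,0],[0,0,0],[0,0,0],[0,0,0],[0,0,0]]' --slide '[[0,0,0],[0,0,0],[0,0,0],[0,0,0],[0,0,-15],[0,0,-45],[0,0,-100],[0,0,-150],[0,0,-190],[0,0,-190]]' --jaw '[0.6,0.2,0,0,0,0,0,0,0,0]'

```text
time: 12.6
ee_pos: [0.6017, 0.2429, 0.2463]
ee_rot: [0.708, 0.706, 0.006, 0.003]
ft_force: [-0.1, -0.3, -0.3]
finger_gap: 0.999
grasp_force: 0.0
```

>>> jog_arm --angular '[[0,0,0],[0,0,0],[0,0,0],[0,0,0],[0,0,0],[0,0,0],[0,0,0],[0,0,0],[0,0,0],[0,0,0]]' --slide '[[-50,-3,0],[-100,-6,0],[-150,-9,0],[-200,-12,0],[-250,-15,0],[-300,-18,0],[-350,-21,0],[-400,-24,0],[-450,-27,0],[-509,-33,0]]' --jaw '[0,0,0,0,0,0,0,0,0,0]'

```text
time: 13.85
ee_pos: [0.5647, -0.2672, 0.2402]
ee_rot: [0.707, 0.707, 0.001, 0.0]
ft_force: [0.9, -0.2, -0.0]
finger_gap: 0.998
grasp_force: 0.0
```

Run:
```python
from h import *
np.set_printoptions(precision=4,suppress=True)
s,p,P=wristcloud();print(s['time'],s['joints'],s['ee_pos'],Ro.from_quat(s['ee_rot']).as_matrix())
cv2.imwrite("pics/w5.png",p)
q=P.reshape(-1,3);q=q[(abs(q[:,0]-.567)<.09)&(abs(q[:,1]+.267)<.09)]
k=q[(q[:,2]>.06)&(q[:,2]<.075)];print('knob',len(k),k.mean(0),k.max(0),k.min(0),cv2.minEnclosingCircle(k[:,:2].astype(np.float32)*1000))
k=q[(q[:,2]>.029)&(q[:,2]<.042)];print('lid',len(k),np.median(k[:,2]),cv2.minEnclosingCircle(k[:,:2].astype(np.float32)*1000))
q,d=grab_frame("top");cv2.imwrite("pics/t5.png",cv2.resize(q[210:340,80:320],(720,390)))
P=cloud(d,camera_model("top"))
k=P.reshape(-1,3);k=k[(abs(k[:,0]-.6)<.1)&(abs(k[:,1]-.24)<.06)];b=k[k[:,2]>.06];print('bar',np.median(b,0))
P2=P.reshape(-1,3);k=P2[(np.hypot(P2[:,0]-.5226,P2[:,1]+.0478)<.044)];print('intub zmax',np.nanpercentile(k[:,2],[50,95,100]))
k=P2[(abs(P2[:,0]-.5226)<.08)&(abs(P2[:,1]+.0478)<.08)&(P2[:,2]>.077)&(P2[:,2]<.09)];print('rim',cv2.minEnclosingCircle(k[:,:2].astype(np.float32)*1000))
```

```text
13.85 [ 0.2651  0.466   0.1472  1.8487 -0.0919  0.8321  0.4586] [ 0.5647 -0.2672  0.2402] [[ 0.0001  1.      0.002 ]
 [ 1.     -0.0001  0.0013]
 [ 0.0013  0.002  -1.    ]]
knob 972 [ 0.5684 -0.2677  0.0682] [ 0.5832 -0.2539  0.0719] [ 0.5544 -0.2837  0.0601] ((568.464599609375, -268.7912292480469), 15.014520645141602)
lid 15547 0.034597208956917744 ((568.7451171875, -268.6468811035156), 69.16551208496094)
bar [0.6292 0.217  0.9552]
intub zmax [0.0086 0.0376 0.0649]
rim ((522.150634765625, -48.94866180419922), 57.54174041748047)
```

View pics/t5.png

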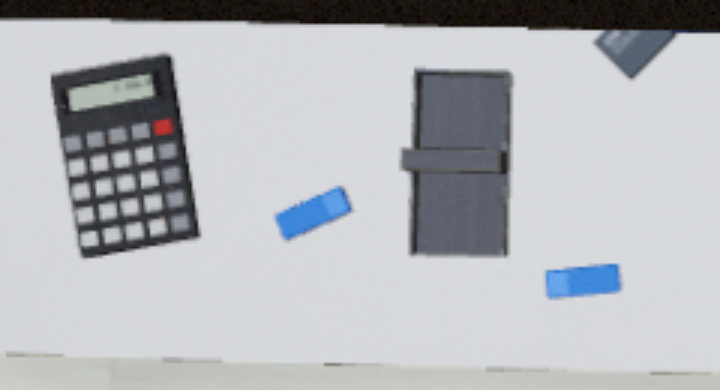

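The tray sits flat and empty at crop (460,160), with both blue erasers untouched. Next I want an accurate tub centre from the wrist camera before taking the lid.

>>> jog_arm --angular '[[0,0,0],[0,0,0],[0,0,0],[0,0,0],[0,0,0],[0,0,0],[0,0,0]]' --slide '[[40,-8,0],[90,-18,0],[140,-28,0],[190,-36,0],[218,-41,0],[218,-41,0],[218,-41,0]]' --jaw '[0,0,0,0,0,0,0]'

```text
time: 14.82
ee_pos: [0.5244, -0.0499, 0.2405]
ee_rot: [0.708, 0.706, 0.001, 0.001]
ft_force: [-0.3, -0.8, 0.7]
finger_gap: 0.999
grasp_force: 0.0
```

Run:
```python
from h import *
np.set_printoptions(precision=4,suppress=True)
s,p,P=wristcloud();print(s['time'],s['ee_pos'],Ro.from_quat(s['ee_rot']).as_matrix()[:,:2].T)
cv2.imwrite("pics/w6.png",p)
q=P.reshape(-1,3);q=q[(abs(q[:,0]-.523)<.08)&(abs(q[:,1]+.048)<.08)]
k=q[(q[:,2]>.078)&(q[:,2]<.09)];print('rim',len(k),np.median(k[:,2]),circ(k[:,:2]),cv2.minEnclosingCircle(k[:,:2].astype(np.float32)*1000))
k=q[np.hypot(q[:,0]-.524,q[:,1]+.048)<.044];print('in',np.nanpercentile(k[:,2],[50,99,100]))
```

```text
14.825 [ 0.5244 -0.0499  0.2405] [[ 0.0031  1.     -0.0008]
 [ 1.     -0.0031  0.0025]]
rim 2585 0.08216401024531499 (array([ 0.5237, -0.0482]), np.float64(0.05313081748733453)) ((523.8902587890625, -48.25956344604492), 56.314823150634766)
in [0.3151 0.3336 0.3352]
```

View pics/w6.png

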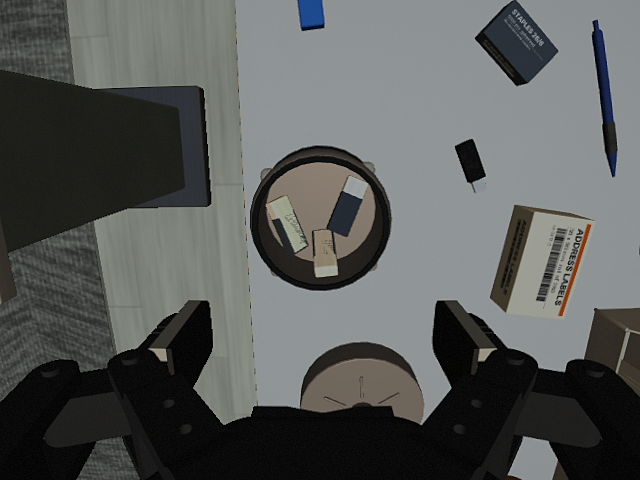

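The wrist view shows all three erasers inside the tub, at (285,222), (347,205) and (325,252). The tub centre is about (320,220), which gives (0.524, −0.048). Now going for the lid.

>>> jog_arm --angular '[[0,0,0],[0,0,0],[0,0,0],[0,0,0],[0,0,0],[0,0,0],[0,0,0],[0,0,0],[0,0,0]]' --slide '[[-45,9,0],[-95,19,0],[-145,29,0],[-190,38,20],[-218,44.5,60],[-218,44.5,100],[-218,44.5,120],[-218,44.5,120],[-218,44.5,120]]' --jaw '[0,0,0,0,0,0,0,0,0]'

```text
time: 16.0
ee_pos: [0.57, -0.2673, 0.1222]
ee_rot: [0.708, 0.706, 0.002, 0.002]
ft_force: [0.6, -0.4, -0.6]
finger_gap: 1.001
grasp_force: 0.0
```

>>> jog_arm --angular '[[0,0,0],[0,0,0],[0,0,0],[0,0,0],[0,0,0],[0,0,0],[0,0,0],[0,0,0],[0,0,0],[0,0,0]]' --slide '[[-1.4,-1,30],[-1.4,-1.2,60],[-1.4,-1.3,75],[-1.4,-1.3,78],[-1.4,-1.3,78],[-1.4,-1.3,78],[-1.4,-1.3,78],[-1.4,-1.3,78],[-1.4,-1.3,78],[-1.4,-1.3,78]]' --jaw '[0,0,0,0,0.4,0.8,1,1,1,1]'

```text
time: 17.25
ee_pos: [0.5686, -0.2687, 0.0438]
ee_rot: [0.708, 0.706, 0.001, 0.002]
ft_force: [0.1, 0.3, 5.9]
finger_gap: 0.331
grasp_force: 59.6
```

>>> jog_arm --angular '[[0,0,0],[0,0,0],[0,0,0],[0,0,0],[0,0,0],[0,0,0],[0,0,0]]' --slide '[[0,0,-10],[0,0,-35],[0,0,-70],[0,0,-100],[0,0,-115],[0,0,-115],[0,0,-115]]' --jaw '[1,1,1,1,1,1,1]'

```text
time: 18.12
ee_pos: [0.5667, -0.2679, 0.1567]
ee_rot: [0.708, 0.706, 0.001, -0.0]
ft_force: [0.2, 0.6, -1.3]
finger_gap: 0.333
grasp_force: 59.4
```

>>> jog_arm --angular '[[0,0,0],[0,0,0],[0,0,0],[0,0,0],[0,0,0],[0,0,0],[0,0,0],[0,0,0],[0,0,0],[0,0,0]]' --slide '[[15,-3,0],[45,-9,0],[80,-16,0],[115,-23,0],[150,-30,0],[180,-36,0],[205,-42,0],[220,-45,0],[220,-45,0],[220,-45,0]]' --jaw '[1,1,1,1,1,1,1,1,1,1]'

```text
time: 19.38
ee_pos: [0.5232, -0.0494, 0.1577]
ee_rot: [0.708, 0.706, 0.001, 0.001]
ft_force: [0.5, 0.3, -1.5]
finger_gap: 0.332
grasp_force: 59.3
```

Run:
```python
from h import *
np.set_printoptions(precision=4,suppress=True)
s=get_state();print(s['time'],s['ee_pos'],s['ft_force'],s['moment'],s['joints'],Ro.from_quat(s['ee_rot']).as_matrix())
p,d=grab_frame("scene");P=cloud(d,camera_model("scene"));q=P.reshape(-1,3)
cv2.imwrite("pics/s7.png",cv2.resize(p[130:330,280:500],None,fx=2.5,fy=2.5))
k=q[(np.hypot(q[:,0]-.523,q[:,1]+.048)<.08)&(q[:,2]>.10)&(q[:,2]<.145)];print(len(k))
top=k[(k[:,2]>.128)&(np.hypot(k[:,0]-.523,k[:,1]+.048)>.03)&(np.hypot(k[:,0]-.523,k[:,1]+.048)<.06)]
A=np.c_[top[:,:2]-[.523,-.048],np.ones(len(top))];print('plane',len(top),np.linalg.lstsq(A,top[:,2],rcond=None)[0])
```

```text
19.375 [ 0.5232 -0.0494  0.1577] [ 0.457   0.2736 -1.5471] [-0.0406  0.0159 -0.0172] [-0.1042  0.4657  0.1482  2.1295 -0.1256  0.551   0.1322] [[ 0.0032  1.      0.0032]
 [ 1.     -0.0032 -0.0008]
 [-0.0008  0.0032 -1.    ]]
1215
plane 0 [0. 0. 0.]
```

View pics/s7.png

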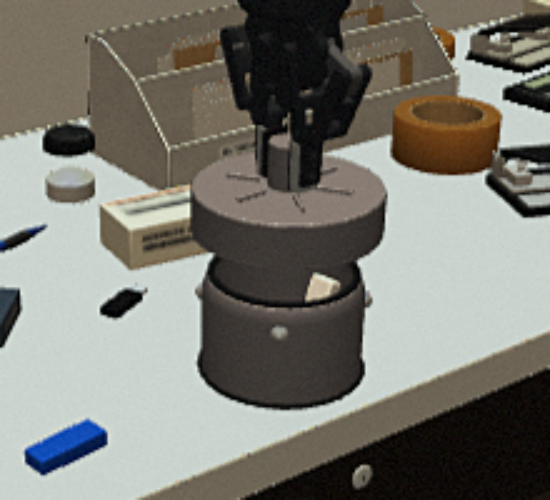

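The lid hangs level, at (288,205), above the tub mouth at (283,285). Lowering it gently.

>>> jog_arm --angular '[[0,0,0],[0,0,0],[0,0,0],[0,0,0],[0,0,0],[0,0,0],[0,0,0],[0,0,0]]' --slide '[[1.2,0.6,10],[1.2,0.6,20],[1.2,0.6,28],[1.2,0.6,34],[1.2,0.6,39],[1.2,0.6,43],[1.2,0.6,45],[1.2,0.6,45]]' --jaw '[1,1,1,1,1,1,1,1]'

```text
time: 20.42
ee_pos: [0.5238, -0.0471, 0.1127]
ee_rot: [0.708, 0.706, 0.001, 0.001]
ft_force: [-0.5, -0.0, -1.0]
finger_gap: 0.333
grasp_force: 59.3
```

>>> jog_arm --angular '[[0,0,0],[0,0,0],[0,0,0],[0,0,0],[0,0,0],[0,0,0]]' --slide '[[-0.8,0,2],[-0.8,0,4],[-0.8,0,6],[-0.8,0,8],[-0.8,0,10],[-0.8,0,10]]' --jaw '[1,1,1,1,1,1]'

```text
time: 21.18
ee_pos: [0.5236, -0.048, 0.1026]
ee_rot: [0.708, 0.706, 0.001, 0.001]
ft_force: [-0.1, -0.7, -1.1]
finger_gap: 0.332
grasp_force: 59.5
```

>>> jog_arm --angular '[[0,0,0],[0,0,0],[0,0,0],[0,0,0]]' --slide '[[0,0,1.5],[0,0,3],[0,0,3],[0,0,3]]' --jaw '[1,1,1,1]'

```text
time: 21.68
ee_pos: [0.5238, -0.048, 0.0995]
ee_rot: [0.708, 0.706, 0.001, 0.001]
ft_force: [0.1, -0.9, -1.6]
finger_gap: 0.332
grasp_force: 59.5
```

Run:
```python
from h import *
np.set_printoptions(precision=4,suppress=True)
p,d=grab_frame("scene");P=cloud(d,camera_model("scene"));q=P.reshape(-1,3)
cv2.imwrite("pics/s8.png",cv2.resize(p[130:330,280:500],None,fx=2.5,fy=2.5))
r=np.hypot(q[:,0]-.523,q[:,1]+.048)
t=q[(r>.03)&(r<.06)&(q[:,2]>.07)&(q[:,2]<.13)&(q[:,1]>-.09)]
A=np.c_[t[:,:2]-[.523,-.048],np.ones(len(t))]
for _ in range(4):
    c=np.linalg.lstsq(A,t[:,2],rcond=None)[0];e=abs(A@c-t[:,2]);m=e<max(.002,np.median(e)*2);A,t=A[m],t[m]
print('plane',len(t),c,e.max())
```

```text
plane 818 [ 0.0024 -0.0028  0.0911] 0.00196415372701364
```

View pics/s8.png

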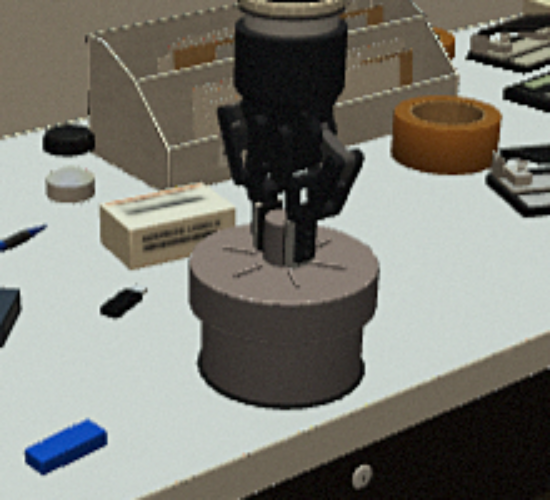

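Lid is seated over the tub, level, with its top at about (283,265), z≈0.091. I'm continuing to press in small steps.

>>> jog_arm --angular '[[0,0,0],[0,0,0],[0,0,0]]' --slide '[[0,0,1.5],[0,0,3],[0,0,3]]' --jaw '[1,1,1]'

```text
time: 22.1
ee_pos: [0.5234, -0.0481, 0.0964]
ee_rot: [0.708, 0.706, 0.001, 0.001]
ft_force: [-1.1, -1.8, -3.9]
finger_gap: 0.332
grasp_force: 60.7
```

>>> jog_arm --angular '[[0,0,0],[0,0,0],[0,0,0]]' --slide '[[0,0,1],[0,0,2],[0,0,2]]' --jaw '[1,1,1]'

```text
time: 22.48
ee_pos: [0.5238, -0.0477, 0.0949]
ee_rot: [0.708, 0.706, 0.001, 0.001]
ft_force: [-1.3, -0.0, 1.2]
finger_gap: 0.33
grasp_force: 61.1
```

>>> jog_arm --angular '[[0,0,0],[0,0,0],[0,0,0],[0,0,0],[0,0,0]]' --slide '[[0,0,1],[0,0,2],[0,0,3],[0,0,4],[0,0,4]]' --jaw '[1,1,1,1,1]'

```text
time: 23.1
ee_pos: [0.5238, -0.0477, 0.0917]
ee_rot: [0.708, 0.706, 0.001, 0.001]
ft_force: [-3.6, 0.8, 11.3]
finger_gap: 0.333
grasp_force: 62.4
```

>>> jog_arm --angular '[[0,0,0],[0,0,0],[0,0,0],[0,0,0]]' --slide '[[0,0,1],[0,0,2],[0,0,2],[0,0,2]]' --jaw '[1,1,1,1]'

```text
time: 23.6
ee_pos: [0.5239, -0.0477, 0.0916]
ee_rot: [0.708, 0.706, 0.002, 0.001]
ft_force: [-7.8, 0.5, 28.7]
finger_gap: 0.331
grasp_force: 64.2
```

>>> jog_arm --angular '[[0,0,0],[0,0,0],[0,0,0],[0,0,0],[0,0,0],[0,0,0]]' --slide '[[0,0,0],[0,0,0],[0,0,0],[0,0,0],[0,0,0],[0,0,0]]' --jaw '[1,1,1,1,1,1]'

```text
time: 24.35
ee_pos: [0.5238, -0.0477, 0.0916]
ee_rot: [0.708, 0.706, 0.002, 0.001]
ft_force: [-6.8, 0.6, 27.7]
finger_gap: 0.336
grasp_force: 64.2
```

Run:
```python
from h import *
np.set_printoptions(precision=4,suppress=True)
s=get_state();print(s['ee_pos'],s['ft_force'],s['grasp_force'])
p,d=grab_frame("scene");P=cloud(d,camera_model("scene"));q=P.reshape(-1,3)
r=np.hypot(q[:,0]-.523,q[:,1]+.048)
t=q[(r>.03)&(r<.06)&(q[:,2]>.07)&(q[:,2]<.13)&(q[:,1]>-.09)]
A=np.c_[t[:,:2]-[.523,-.048],np.ones(len(t))]
for _ in range(4):
    c=np.linalg.lstsq(A,t[:,2],rcond=None)[0];e=abs(A@c-t[:,2]);m=e<max(.002,np.median(e)*2);A,t=A[m],t[m]
print('plane',len(t),c)
```

```text
[ 0.5238 -0.0477  0.0916] [-6.8357  0.5907 27.6674] 64.19873562743305
plane 795 [ 0.0046 -0.0027  0.0834]
```

```bash
python3 -c "
from plant import *
print(sign_off())"
```

```text
the job is handed in; nothing more can be done
None
```

The job is handed in: all three erasers are in the tub, the empty tray is back flat where it was, and the gripper still holds the lid's knob and presses the clicked lid onto the seal with about 28 N, at about 24.4 s.

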